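# Lock the pull-out drying rail with its pin

### The job

Lock the pull-out drying rail to its bracket: take the red-headed pin out of the beech block, pass it down through the slot in the bracket's upper ear and through the eye in the brass tongue trapped below it, and with the pin draw the rail in towards the web end of the slot until the pin also goes through the lower ear. Press the pin gently fully home, head flush on the upper ear, and let go; never force it, and leave the blue pin and everything else on the ledge where it is.

Things in the scene. Friction and masses are not known exactly. Their poses are not given: they have to be found in the camera images.
- pin_head (a point): Centre of the red head of the locking pin. The head is a 22 x 22 mm square block 34 mm tall (its flats face the pin's x and y axes); below it hangs a round steel shaft, 10 mm diameter and 50 mm long, whose last 8 mm taper to a 6 mm flat tip. The head's underside is 17 mm below this point. z points up, from tip to head. 70 g. It starts upright in one of the two holes of the beech block, head resting on the block.
- pin_tip (a point): Centre of the tip of the red pin, 67 mm below pin_head along the pin.
- pin_block: Fixed beech block, 56 (x) x 150 (y) x 55 mm high, origin at the centre of its underside; two upright 13.5 mm through holes at y = -45 and +45 mm hold the red and the blue pin, either way round.
- slot_home (a point): Point on the top face of the fixed bracket's upper ear, 66 mm above the ledge, straight above the lower ear's hole. x runs along the slot, away from the bracket's web (upright plate 36 mm behind, robot's side); z up. Below it: upper ear 0 to 8 mm down, brass tongue 12 to 20, lower ear 24 to 34, foot plate 60. Fully home, the pin's head rests on this ear, its tip 50 mm below this point.
- slot_mid (a point): Middle of the slot in the upper ear (82 x 56 x 8 mm), at half its thickness, 13.5 mm along x from slot_home. The slot is 12 mm wide and 40 mm long: x = -6.5 to +33.5 mm from slot_home, so the 10 mm pin can stand from x = -1.5 to +28.5 mm there.
- lower_hole (a point): Mouth of the lower ear's only hole (round, 12 mm, upright, through 10 mm), 24 mm below slot_home. The rail's brass tongue covers it until the tongue's eye is drawn over it (x = 0).
- spare: Blue-headed pin of the same size, in the other hole of the block; to be left alone. Origin at the underside of its head.
- tin_low: Lower of two stacked steel tins, 88 mm diameter, 70 mm high, origin at the centre of its underside; bystander.
- tin_top: Upper of the two stacked tins, same size; bystander.
- bottle: Closed green glass bottle, 64 mm diameter, 190 mm tall, origin at the centre of its underside; bystander.
- peg_bowl: Small beech bowl of pegs, 120 mm diameter, 50 mm high, origin at the centre of its underside; bystander.
- scoop: Loose white plastic scoop, cup 56 mm diameter and 45 mm high with a handle 90 mm long towards its -x; origin under the cup; bystander.
- brush: Laundry brush lying along its x; bystander.
- pin: The red pin itself; origin at the middle of its head's underside, z up along the pin.
- bracket: Bracket and rail; origin 66 mm below slot_home, same axes. The rail's tongue (36 mm wide) has one eye, a round 12 mm hole on the slot's middle line, starting 6 to 27 mm beyond slot_home along x; no reading of it is given: see or feel it through the slot. The rail slides along x only, with 3 N friction, and stays put; the pin's taper, once in the eye, shifts it. Over 25 N on pin or bracket is forcing.

How it is judged:
By the outcome, as a careful person would: the job done as asked, in the order asked, and still so for the second after the job is handed in, with the robot touching nothing.
It also fails if it takes over 54 s, if anything falls off the work surface, if the arm or the gripper's body presses on something with over 40 N, if the wrist force passes 120 N, or if a joint passes its speed limit or range.

### The arm

A 6-joint arm with a two-finger parallel gripper is mounted at the origin on the work surface. World frame = base frame: x ahead of the robot, y to its left, z up, the work surface at z = 0. Lengths are in m, angles in rad, forces in N, time in s.
With the tool pointing down it reaches from about 0.3 to 0.875 m from the base axis. Payload 6.4 kg.
Tool frame: the origin (TCP) lies at the very end of the fingers, on their centre line; the grasp point (between the pads) lies 19 mm behind it; z points along the fingers, y is the direction in which the jaws open and shut (so a half turn about z gives the same grasp; the last joint's range is limited). The gripper opens to 88 mm and grips with 3 to 60 N. Pads are 18 mm wide; open, the fingers measure 123 mm over their backs; the gripper's body (75 mm by 187 mm) begins 45 mm behind the grasp point.
Start: joints at [0.953, 0.181, 1.607, -0, 1.354, -0.206], TCP at [0.23, 0.527, 0.239] pointing down, gripper open.
Joint ranges: [-2.99, 2.99], [-0.89, 2.07], [0.3, 2.58], [-1.14, 4.28], [0, 2.63], [-3.12, 3.12]. Speed limits (rad/s): [2.57, 2.57, 3.01, 3.14, 3.14, 3.14].

### API

Orientations are given as a unit quaternion [w, x, y, z].
In Python, from bench import manip, cams, ticket gives the robot as it stands.
- The arm moves only by the tool send_rows, never from a script. Its argument "moves" is a list that holds one entry, the list of rows, each a list of 7 numbers: the shift along the world's x, y, z in mm, then the turn, a rotation vector about the world's x, y, z in rad, then the finger opening in mm, from 0 to 88.1. In form: [[[x, y, z, wx, wy, wz, gripper], ...]]. A call has 1 to 8 rows; each row shifts and turns the pose as measured when the row begins; what a row does not reach is not made up. A row lasts 1/8 s, in which the tool goes at most 62.5 mm and 10.7 degrees, less where a joint would pass 70% of its speed; a pose out of reach is approached as far as the arm can. A call with a gripper value outside its range is refused whole. The fingers move at their own pace and stop on an object; "force" is the grip in N (left out, the last holds). Time passes only in rows, so rows that do not move let the fingers close. It gives the time, the measured TCP pose, the force and the opening at its end, in the units of the state.
- manip.sense(): the state, without advancing time (a new reading comes with each control period).
- cams.get_image(name): name is "side" or "top"; returns the picture (400x640x3 uint8, red, green, blue); there is no depth.
- cams.camera_params(name): a dict with "intrinsics" (3x3 intrinsics, pixels), "dist" ([k1, k2, p1, p2, k3] as OpenCV has them; the pictures are not rectified), "R" (3x3) and "t" (3): a world point X has camera coordinates R X + t. Camera axes: x right, y down, z forward; pixel columns grow to the right and rows downward; lengths in m; the calibration is good to about 2 mm. A picture is of the moment at which its call begins. camera_params takes no time and is no camera call.
- ticket.job_done(): hands the job in, once; it reports no verdict.
The state is a dict: "clock": time; "joint_positions": joint angles; "joint_vel": joint speeds; "effort": joint torques, N m; "position": TCP position; "eef_rot": TCP orientation; "contact_force": force on the tool from outside, world axes, zero at the start; "ft_torque": the same for the moment, N m; "width": opening from 0.0 (shut) to 1.0 (fully open).
Only numpy, scipy, OpenCV 4.12 (cv2) and the standard library are available. Lean on these libraries where they do the work, as an engineer would, in place of code of your own. Each camera call takes 0.05 s, during which the arm holds its last target. There are 200 camera calls.

## Working session

There is one attempt and no reset: what is moved stays moved. The work goes in short steps, Python scripts to look and compute and a tool call to move; the robot and the scene stay as the last step left them, time stands still between calls to the robot, and variables do not carry over. Pictures are saved under pics/ and viewed, about 8 in all and at most 12, crops included, and the job is handed in when it is done.

Besides the shell and the picture viewer there is one more tool, called as name(argument=value, ...) on one line, values as JSON. send_rows: Moves the arm, as the interface text tells. Its arguments: {"type":"object","properties":{"moves":{"type":"array","items":{"type":"array","items":{"type":"array","items":{"type":"number"}}}},"force":{"type":"number"}},"required":["moves"]}

```bash
mkdir -p pics; cat > h.py <<'E'
from bench import manip,cams,ticket
import numpy as np,cv2
def P(n):
    p=cams.camera_params(n); return np.array(p["intrinsics"]),np.array(p["dist"]),np.array(p["R"]),np.array(p["t"]).ravel()
def ray(n,uv):
    K,d,R,t=P(n); q=cv2.undistortPoints(np.array([[uv]],float),K,d)[0,0]
    return -R.T@t, R.T@np.array([q[0],q[1],1.])
def onz(n,uv,z):
    c,r=ray(n,uv); return c+r*(z-c[2])/r[2]
def two(a,ua,b,ub):
    c1,r1=ray(a,ua);c2,r2=ray(b,ub); s=np.linalg.lstsq(np.c_[r1,-r2],c2-c1,rcond=None)[0]
    A=c1+s[0]*r1;B=c2+s[1]*r2; return (A+B)/2,np.linalg.norm(A-B)
def proj(n,X):
    K,d,R,t=P(n); return cv2.projectPoints(np.array(X,float).reshape(-1,1,3),cv2.Rodrigues(R)[0],t,K,d)[0].reshape(-1,2)
def snap(n,f=None):
    im=cv2.cvtColor(np.array(cams.get_image(n)),cv2.COLOR_RGB2BGR)
    if f: cv2.imwrite("pics/"+f,im)
    return im
E
python3 - <<'E'
from h import *
s=manip.sense();print({k:np.round(v,3) for k,v in s.items()})
a=snap("top","top0.png");b=snap("side","side0.png")
for n in("top","side"):
    K,d,R,t=P(n);print(n,K[0,0],-R.T@t,R[2],d)
E
```

```text
{'clock': np.float64(0.0), 'joint_positions': array([ 0.953,  0.182,  1.608, -0.   ,  1.354, -0.206]), 'joint_vel': array([ 0.   ,  0.001, -0.002,  0.001,  0.002, -0.   ]), 'effort': array([-1.0000e-03, -4.3388e+01, -3.4184e+01,  7.0000e-02,  3.9000e-02,
       -0.0000e+00]), 'position': array([0.23 , 0.527, 0.238]), 'eef_rot': array([-0.   ,  0.204,  0.979, -0.001]), 'contact_force': array([ 0.818, -0.42 ,  0.137]), 'ft_torque': array([ 0.015,  0.055, -0.034]), 'width': np.float64(0.998)}
top 370.135253786469 [4.16380589e-01 1.05544305e-03 1.18886920e+00] [ 0.12714435  0.00403772 -0.99187601] [-0.05030516  0.          0.          0.          0.        ]
side 360.9420704225685 [ 0.35361649 -0.76316551  0.78636291] [ 0.20525085  0.71554097 -0.66773738] [-0.04697794  0.          0.          0.          0.        ]
```

View pics/top0.png

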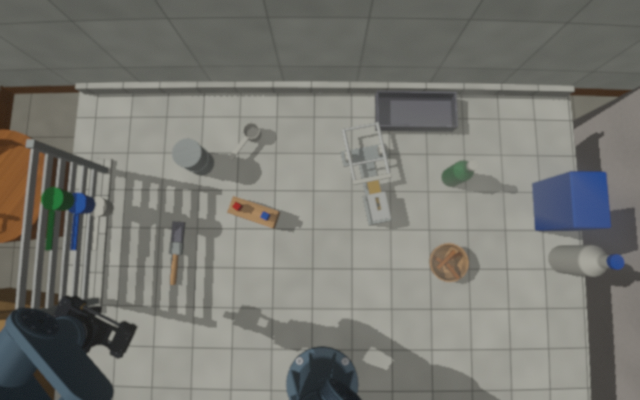

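View pics/side0.png

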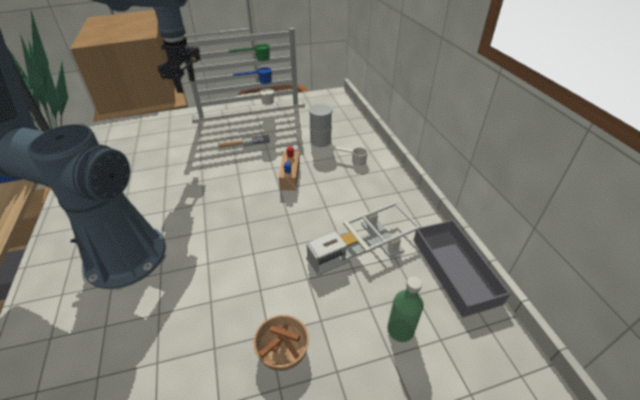

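The top view shows the red head at about (238,207), the blue head at (266,215), the bracket's white ear at about (377,207) with a dark slot, and the brass tongue at (374,186). The side view shows red at (290,153), blue at (288,168), and the ear at about (326,246).

```bash
python3 - <<'E'
from h import *
a=cv2.imread("pics/top0.png");b=cv2.imread("pics/side0.png")
def cen(im,box,f):
    x0,y0,x1,y1=box;c=im[y0:y1,x0:x1].astype(int);m=f(c[...,2],c[...,1],c[...,0])
    ys,xs=np.nonzero(m);return np.array([xs.mean()+x0,ys.mean()+y0]),len(xs)
red=lambda r,g,b:(r>110)&(g<0.5*r)&(b<0.5*r)
blu=lambda r,g,b:(b>90)&(r<0.6*b)
for nm,f in(("red",red),("blue",blu)):
    ua,n1=cen(a,(220,190,290,235),f);ub,n2=cen(b,(270,140,310,185),f)
    print(nm,ua,n1,ub,n2,two("top",ua,"side",ub),onz("top",ua,.080))
A=cv2.resize(a[170:235,220:300],None,fx=5,fy=5,interpolation=cv2.INTER_CUBIC)
B=cv2.resize(a[170:235,340:420],None,fx=5,fy=5,interpolation=cv2.INTER_CUBIC)
C=cv2.resize(b[220:280,295:375],None,fx=5,fy=5,interpolation=cv2.INTER_CUBIC);C=cv2.copyMakeBorder(C,0,25,0,0,cv2.BORDER_CONSTANT)
D=cv2.resize(b[138:198,255:335],None,fx=5,fy=5,interpolation=cv2.INTER_CUBIC);D=cv2.copyMakeBorder(D,0,25,0,0,cv2.BORDER_CONSTANT)
M=np.vstack([np.hstack([A,B]),np.hstack([D,C])])[:600];cv2.imwrite("pics/m.png",M)
E
```

```text
red [236.27027027 205.78378378] 37 [289.63157895 148.57894737] 19 (array([0.53772088, 0.2617574 , 0.08409632]), np.float64(0.0010229537632877993)) [0.53765857 0.2627782  0.08      ]
blue [264.82352941 215.5       ] 34 [287.  164.8] 25 (array([0.50939106, 0.17484031, 0.08279427]), np.float64(0.0014897220283050642)) [0.50888198 0.1753593  0.08      ]
```

View pics/m.png

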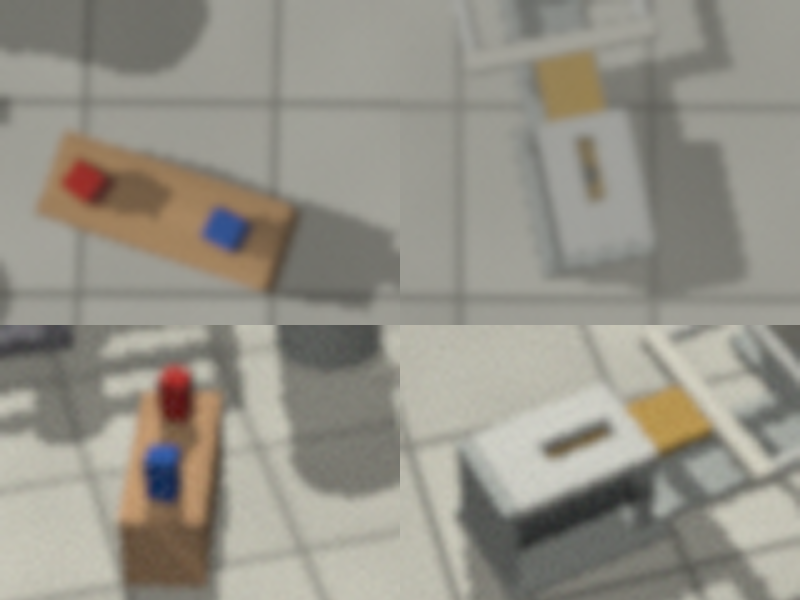

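The crops show the slot clearly: gold, then dark, then gold, so the eye is the dark patch near the middle of the slot. In the top crop the slot runs from about (586,137) to (597,200), with the eye at about y=172. The red head is yawed more than the block.

```bash
cat >> h.py <<'E'
def slot(im,name,box,z):
    # darker region enclosed in the bright ear, weighted centroid + axis
    x0,y0,x1,y1=box;c=im[y0:y1,x0:x1].astype(float).min(2)
    w=np.clip(np.percentile(c,75)-8-c,0,None);m=(w>12).astype(np.uint8)
    n,l,st,ce=cv2.connectedComponentsWithStats(m);k=1+st[1:,4].argmax();w=w*(l==k)
    ys,xs=np.nonzero(l==k);ps=np.array([onz(name,(x+x0,y+y0),z)[:2] for x,y in zip(xs,ys)])
    ww=w[ys,xs];mu=(ps*ww[:,None]).sum(0)/ww.sum();gm=ps.mean(0)
    ev,V=np.linalg.eigh(np.cov((ps-gm).T));v=V[:,1]*np.sign(V[0,1]);q=(ps-gm)@v
    return mu,gm,np.degrees(np.arctan2(v[1],v[0])),q.min(),q.max(),len(xs)
E
python3 - <<'E'
from h import *
a=cv2.imread("pics/top0.png");b=cv2.imread("pics/side0.png")
T=lambda x,y,X0,ox,oy,Y0=0:((x-X0+.5)/5-.5+ox,(y-Y0+.5)/5-.5+oy)
print("top slot",slot(a,"top",(370,194,388,214),.062))
print("side slot",slot(b,"side",(320,235,338,250),.062))
for p in((586,137),(597,200),(540,122),(630,108),(653,250),(560,268),(590,172)):print("top",p,onz("top",T(*p,400,340,170),.066)[:2].round(4))
for p in((545,448),(608,427),(468,447),(600,385),(655,455),(515,515)):print("side",p,onz("side",T(*p,400,295,220,325),.066)[:2].round(4))
print("rail top-corner", two("top",T(647,28,400,340,170),"side",T(760,468,400,295,220,325)))
# red/blue head top-face
for n,c in(("red",[(82,158),(110,180),(92,203),(65,183)]),("blue",[(215,208),(250,218),(238,250),(203,238)])):
    q=np.array([onz("top",T(*p,0,220,170),.089)[:2] for p in c]);d=q[1]-q[0];e=q[2]-q[1];print(n,q.mean(0),np.degrees([np.arctan2(d[1],d[0]),np.arctan2(e[1],e[0])]),np.linalg.norm(d),np.linalg.norm(e))
np.set_printoptions(linewidth=200)
print(a[195:214,371:387].min(2))
E
```

```text
top slot (array([ 0.55093628, -0.16691272]), array([ 0.55071902, -0.16693045]), np.float64(10.465111626204546), np.float64(-0.021382123218235693), np.float64(0.020166406675191213), 60)
side slot (array([ 0.5510891 , -0.16469134]), array([ 0.55107467, -0.16439799]), np.float64(12.546772317501087), np.float64(-0.02194327529278811), np.float64(0.02254915738921786), 81)
top (586, 137) [ 0.5693 -0.1641]
top (597, 200) [ 0.5305 -0.1704]
top (540, 122) [ 0.5784 -0.136 ]
top (630, 108) [ 0.5874 -0.1914]
top (653, 250) [ 0.5002 -0.2042]
top (560, 268) [ 0.4889 -0.1474]
top (590, 172) [ 0.5477 -0.1663]
side (545, 448) [ 0.5323 -0.1688]
side (608, 427) [ 0.5685 -0.1642]
side (468, 447) [ 0.4939 -0.1569]
side (600, 385) [ 0.5736 -0.1344]
side (655, 455) [ 0.586  -0.1895]
side (515, 515) [ 0.5052 -0.2071]
rail top-corner (array([ 0.63963674, -0.20470706,  0.05488174]), np.float64(0.00010739310626961905))
red [0.53665328 0.25830555] [-127.16288377  143.36104389] 0.02180623072058063 0.017368054630940027
blue [0.50874189 0.17373531] [-105.45251655  160.75358064] 0.02191750286473037 0.020329441443448
[... 576 characters left out ...]
 138 152 155 157 156 155 151]
 [156 157 157 154 145 124 100  94 107 132 149 156 157 157 155 153]
 [156 156 156 155 148 129 105  94 103 127 147 155 157 157 156 154]
 [155 156 156 156 151 135 109  93  98 121 144 152 156 155 156 154]
 [155 156 157 156 153 139 114  94  97 116 140 152 156 157 156 154]
 [154 156 156 156 153 143 119  97  98 115 137 151 155 156 155 154]
 [153 156 155 156 154 147 129 111 110 124 142 152 155 157 155 154]
 [151 156 156 156 156 151 141 132 134 142 150 155 155 155 156 155]
 [149 155 156 156 156 155 151 149 150 152 154 156 156 156 156 155]
 [145 155 156 156 156 157 155 155 155 155 156 156 156 156 156 154]
 [142 154 156 156 156 157 156 155 156 155 156 155 156 155 156 155]]
```

send_rows(moves=[[[38,-33,-5,0,0,-0.06,45],[38,-33,-5,0,0,-0.06,45],[38,-33,-5,0,0,-0.06,45],[38,-33,-5,0,0,-0.06,45],[38,-33,-5,0,0,0,45],[38,-33,-5,0,0,0,45],[38,-33,-5,0,0,0,45],[30,-25,-5,0,0,0,45]]], force=15)

```text
clock: 1.1
position: [0.5297, 0.2628, 0.1941]
eef_rot: [-0.002, 0.321, 0.947, -0.002]
contact_force: [0.7, 0.6, 0.1]
width: 0.511
```

```bash
python3 - <<'E'
from h import *
a=cv2.imread("pics/top0.png").astype(int)
v=np.array([np.cos(np.radians(10.5)),np.sin(np.radians(10.5))]);mid=np.array([.551,-.166])
for s in range(-22,23,2):
    q=proj("top",[*(mid+v*s/1000),.054])[0]
    p=cv2.getRectSubPix(cv2.imread("pics/top0.png"),(1,1),tuple(map(float,q)))[0,0];qs=proj("side",[*(mid+v*s/1000),.06])[0]
    p2=cv2.getRectSubPix(cv2.imread("pics/side0.png"),(1,1),tuple(map(float,qs)))[0,0]
    print(s+13.5,q.round(1),p[::-1],int(p[2])-int(p[0]),p2[::-1])
E
```

```text
-8.5 [378.3 210.4] [149 147 139] 10 [193 193 183]
-6.5 [378.2 209.7] [142 138 127] 15 [179 177 166]
-4.5 [378.  209.1] [134 128 113] 21 [156 151 137]
-2.5 [377.9 208.5] [130 123 105] 25 [139 132 114]
-0.5 [377.8 207.8] [127 119 101] 26 [126 117  95]
1.5 [377.7 207.2] [126 118 101] 25 [118 107  83]
3.5 [377.5 206.6] [121 116 102] 19 [118 107  85]
5.5 [377.4 205.9] [117 113 102] 15 [118 107  86]
7.5 [377.3 205.3] [112 110 103] 9 [118 106  84]
9.5 [377.2 204.7] [109 109 102] 7 [122 110  90]
11.5 [377. 204.] [109 108 100] 9 [126 115  96]
13.5 [376.9 203.4] [112 109  99] 13 [126 116  96]
15.5 [376.8 202.8] [117 112  98] 19 [125 114  91]
17.5 [376.7 202.1] [121 115  97] 24 [125 113  89]
19.5 [376.5 201.5] [124 116  97] 27 [124 112  88]
21.5 [376.4 200.9] [126 117  97] 29 [125 113  88]
23.5 [376.3 200.2] [126 117  96] 30 [126 113  87]
25.5 [376.2 199.6] [125 116  95] 30 [126 115  91]
27.5 [376. 199.] [124 114  94] 30 [130 119 100]
29.5 [375.9 198.3] [125 117  99] 26 [131 122 105]
31.5 [375.8 197.7] [129 123 109] 20 [133 127 114]
33.5 [375.7 197.1] [136 134 124] 12 [150 148 139]
35.5 [375.5 196.4] [145 144 137] 8 [169 169 161]
```

send_rows(moves=[[[7,-3,-25,0,0,0,45],[0,0,-30,0,0,0,45],[0,0,-30,0,0,0,45]]])

```text
clock: 1.48
position: [0.5408, 0.2565, 0.108]
eef_rot: [-0.0, 0.324, 0.946, -0.001]
contact_force: [0.8, 0.1, 0.1]
width: 0.51
```

```bash
python3 - <<'E'
from h import *
s=manip.sense();print(s["position"],s["eef_rot"])
a=snap("top","t1.png");b=snap("side","s1.png")
A=cv2.resize(a[175:235,205:285],None,fx=5,fy=5,interpolation=cv2.INTER_CUBIC)
D=cv2.resize(b[118:178,250:330],None,fx=5,fy=5,interpolation=cv2.INTER_CUBIC)
cv2.imwrite("pics/m1.png",np.hstack([A,D]))
E
```

```text
[0.54084774 0.25653222 0.1080019 ] [-2.98418777e-04  3.23576028e-01  9.46201790e-01 -7.97942544e-04]
```

View pics/m1.png

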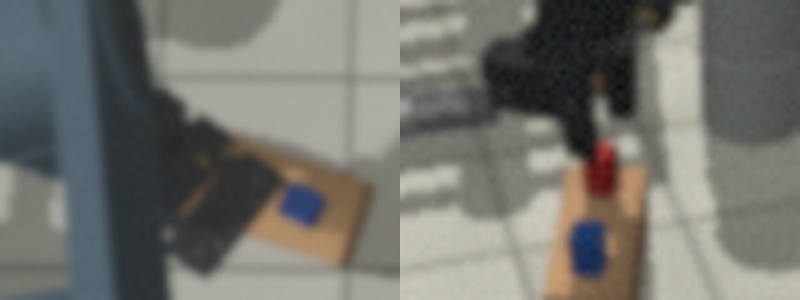

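The side crop shows the red head at (600,170), centred between the fingertips at (580,140) and (622,105), so I descend.

send_rows(moves=[[[-3,3,-20,0,0,0,45],[0,0,-20,0,0,0,45],[0,0,-6,0,0,0,45],[0,0,-2,0,0,0,45]]])

```text
clock: 2.08
position: [0.5365, 0.2597, 0.0584]
eef_rot: [-0.002, 0.323, 0.946, -0.002]
contact_force: [0.1, -0.2, 0.1]
width: 0.51
```

send_rows(moves=[[[0,0,1,0,0,0,10],[0,0,0,0,0,0,10],[0,0,0,0,0,0,10],[0,0,0,0,0,0,10],[0,0,0,0,0,0,10],[0,0,0,0,0,0,10]]], force=25)

```text
clock: 2.82
position: [0.5379, 0.2599, 0.0616]
eef_rot: [-0.001, 0.323, 0.946, -0.001]
contact_force: [0.9, 0.7, -0.6]
width: 0.247
```

send_rows(moves=[[[0,0,20,0,0,0,10],[0,0,30,0,0,0,10],[0,0,40,0,0,0,10],[0,0,30,0,0,0,10],[0,-30,5,0,0,0,10],[0,-50,0,0,0,0,10],[0,-55,0,0,0,0,10],[0,-55,0,0,0,0,10]]])

```text
clock: 3.82
position: [0.5386, 0.0689, 0.2025]
eef_rot: [0.004, 0.319, 0.948, 0.001]
contact_force: [0.1, 0.2, -1.4]
width: 0.25
```

send_rows(moves=[[[2,-55,0,0,0,0,10],[2,-55,0,0,0,0,10],[2,-50,0,0,0,0,10],[2,-35,0,0,0,0,10],[2,-25,0,0,0,0,10],[0,0,0,0,0,0,10]]])

```text
clock: 4.58
position: [0.5486, -0.1626, 0.2129]
eef_rot: [0.009, 0.322, 0.947, 0.001]
contact_force: [0.2, 0.3, 0.0]
width: 0.245
```

```bash
cat >> h.py <<'E'
from scipy.spatial.transform import Rotation as Ro
def tilt():
    s=manip.sense();q=s["eef_rot"];z=Ro.from_quat([q[1],q[2],q[3],q[0]]).as_matrix()[:,2]
    return s["position"],z,np.cross(z,[0,0,-1]),s["contact_force"]
E
python3 - <<'E'
from h import *
for x in tilt():print(np.round(x,4))
E
```

```text
[ 0.5486 -0.1626  0.2129]
[ 0.0181 -0.0047 -0.9998]
[0.0047 0.0181 0.    ]
[0.1791 0.2953 0.0139]
```

send_rows(moves=[[[-1,-4,-30,0.005,0.018,0,10],[0,0,-30,0,0,0,10],[0,0,-14,0,0,0,10],[0,0,0,0,0,0,10]]])

```text
clock: 5.08
position: [0.5486, -0.1639, 0.1417]
eef_rot: [0.002, 0.321, 0.947, 0.0]
contact_force: [0.7, 0.0, -0.3]
width: 0.248
```

```bash
python3 - <<'E'
from h import *
p,z,c,f=tilt();print(p.round(4),z.round(4),c.round(4),f.round(1))
tip=p+z*.0566;print("tip",tip.round(4), proj("top",tip),proj("side",tip), proj("side",[.5476,-.1666,.066]),proj("top",[.5476,-.1666,.066]))
a=snap("top","t2.png");b=snap("side","s2.png")
A=cv2.resize(a[180:230,350:410],None,fx=6,fy=6,interpolation=cv2.INTER_CUBIC)
D=cv2.resize(b[205:255,300:360],None,fx=6,fy=6,interpolation=cv2.INTER_CUBIC)
cv2.imwrite("pics/m2.png",np.hstack([A,D]))
E
```

```text
[ 0.5486 -0.1639  0.1417] [ 3.8e-03 -5.0e-04 -1.0e+00] [0.0005 0.0038 0.    ] [ 0.7  0.  -0.3]
tip [ 0.5488 -0.1639  0.0851] [[377.75190271 202.90297258]] [[329.16157465 236.62294661]] [[328.92600943 242.33243575]] [[377.69659691 204.03772156]]
```

View pics/m2.png

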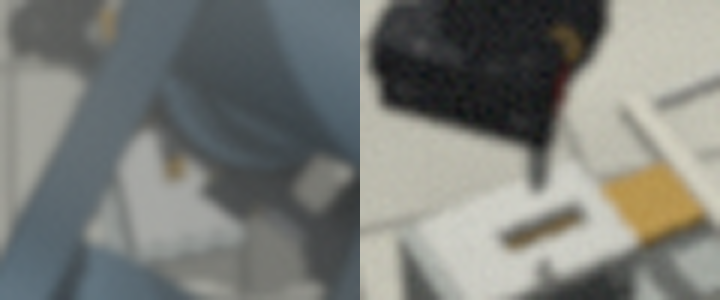

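The side crop shows the shaft tip at about (329.6,236.3), against (329.2,236.6) predicted from the robot pose, so the calibration agrees. The slot lies just in front of the tip.

send_rows(moves=[[[-2,-3.5,-8,0,0.004,0,10],[0,0,-4,0,0,0,10],[0,0,0,0,0,0,10]]])

```text
clock: 5.55
position: [0.5486, -0.1688, 0.1326]
eef_rot: [0.003, 0.321, 0.947, -0.001]
contact_force: [0.3, -0.4, -0.7]
width: 0.246
```

```bash
python3 - <<'E'
from h import *
p,z,c,f=tilt();print(p.round(4),z.round(4),c.round(4),f.round(1))
tip=p+z*.0566;print("tip",tip.round(4),proj("side",tip))
b=snap("side","s3.png")
D=cv2.resize(b[222:254,308:352],None,fx=14,fy=14,interpolation=cv2.INTER_CUBIC)
cv2.imwrite("pics/m3.png",D)
E
```

```text
[ 0.5486 -0.1688  0.1326] [ 0.0051 -0.0036 -1.    ] [0.0036 0.0051 0.    ] [ 0.3 -0.4 -0.7]
tip [ 0.5489 -0.169   0.076 ] [[329.71538668 240.34007879]]
```

View pics/m3.png

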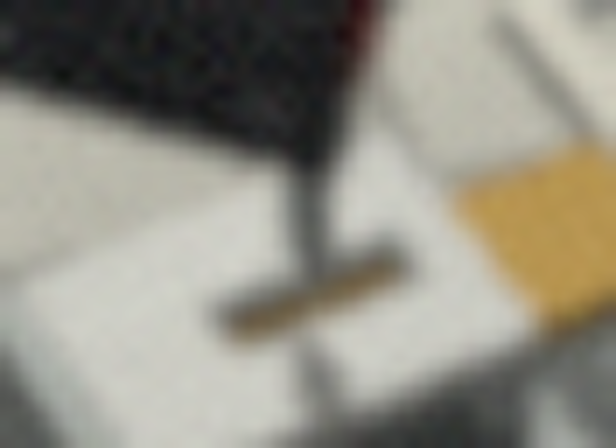

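The tip is at about (329.8,240.6). The slot rim corners in the crop are at about (222,310), (238,340), (395,250) and (410,272).

```bash
python3 - <<'E'
from h import *
q=np.array([onz("side",((x+.5)/14-.5+308,(y+.5)/14-.5+222),.066)[:2] for x,y in((222,310),(238,340),(395,250),(410,272),(312,266))]);print(q.round(4),q[:4].mean(0))
t=onz("side",((312.5)/14-.5+308,(267)/14-.5+222),.076);print("tip seen",t)
b=cv2.imread("pics/side0.png");print("side slot .066",slot(b,"side",(320,235,338,250),.066))
print("top .066",slot(cv2.imread("pics/top0.png"),"top",(370,194,388,214),.066))
E
```

```text
[[ 0.5323 -0.167 ]
 [ 0.5331 -0.1748]
 [ 0.568  -0.1619]
 [ 0.569  -0.1679]
 [ 0.5517 -0.1613]] [ 0.55059546 -0.1678966 ]
tip seen [ 0.54892607 -0.16976425  0.076     ]
side slot .066 (array([ 0.54999864, -0.16799617]), array([ 0.54998428, -0.16770444]), np.float64(12.546772317501121), np.float64(-0.021822102465883966), np.float64(0.022424638824477504), 81)
top .066 (array([ 0.55045866, -0.16631649]), array([ 0.55024217, -0.16633416]), np.float64(10.46511162620451), np.float64(-0.021306223998846), np.float64(0.02009482283344996), 60)
```

send_rows(moves=[[[-2,1,-3,0.004,0.005,0,10],[0,0,-3,0,0,0,10],[0,0,-3,0,0,0,10],[0,0,0,0,0,0,10]]])

```text
clock: 6.1
position: [0.5465, -0.1678, 0.1233]
eef_rot: [-0.0, 0.321, 0.947, 0.0]
contact_force: [-0.7, 0.2, -1.0]
width: 0.253
```

```bash
cat > st.py <<'E'
from h import *
p,z,c,f=tilt();tip=p+z*.0566;h=np.array([.537,-.1701,.066]);a=np.radians(11)
d=(tip-h)*1000;print("p",p.round(4),"rot",c.round(4),"F",f.round(1),"slot x,y,z mm:",round(d[0]*np.cos(a)+d[1]*np.sin(a),1),round(-d[0]*np.sin(a)+d[1]*np.cos(a),1),d[2].round(1))
E
python3 st.py
```

```text
p [ 0.5465 -0.1678  0.1233] rot [-0.0005 -0.     -0.    ] F [-0.7  0.2 -1. ] slot x,y,z mm: 9.8 0.5 0.7
```

send_rows(moves=[[[0,-0.4,-2,0,0,0,10],[0,0,-2,0,0,0,10]]])

```text
clock: 6.35
position: [0.5467, -0.1683, 0.1192]
eef_rot: [0.0, 0.321, 0.947, 0.0]
contact_force: [-0.4, 0.1, 0.3]
width: 0.251
```

send_rows(moves=[[[0,0,-2,0,0,0,10],[0,0,-1,0,0,0,10]]])

```text
clock: 6.6
position: [0.5467, -0.1683, 0.1159]
eef_rot: [0.0, 0.321, 0.947, 0.0]
contact_force: [-1.1, 0.1, -0.6]
width: 0.25
```

send_rows(moves=[[[0,0,-2,0,0,0,10],[0,0,-2,0,0,0,10]]])

```text
clock: 6.85
position: [0.5468, -0.1683, 0.1118]
eef_rot: [0.0, 0.321, 0.947, 0.0]
contact_force: [-0.2, 0.2, -2.1]
width: 0.245
```

send_rows(moves=[[[0,0,-1.5,0,0,0,10]]])

```text
clock: 6.98
position: [0.5468, -0.1683, 0.1101]
eef_rot: [0.0, 0.321, 0.947, 0.0]
contact_force: [0.3, 0.5, -1.0]
width: 0.249
```

send_rows(moves=[[[0,0,-1.5,0,0,0,10]]])

```text
clock: 7.1
position: [0.5467, -0.1683, 0.1085]
eef_rot: [0.0, 0.321, 0.947, 0.0]
contact_force: [0.5, -0.4, -0.5]
width: 0.25
```

send_rows(moves=[[[0,0,-1.5,0,0,0,10],[0,0,-1.5,0,0,0,10]]])

```text
clock: 7.35
position: [0.5468, -0.1683, 0.1053]
eef_rot: [0.0, 0.321, 0.947, 0.0]
contact_force: [0.2, -0.7, 0.4]
width: 0.251
```

send_rows(moves=[[[0,0,-1.5,0,0,0,10],[0,0,-1.5,0,0,0,10]]])

```text
clock: 7.6
position: [0.547, -0.1684, 0.1023]
eef_rot: [0.001, 0.321, 0.947, 0.0]
contact_force: [1.5, -0.1, -0.4]
width: 0.249
```

```bash
python3 st.py
```

```text
p [ 0.547  -0.1684  0.1023] rot [-0.      0.0011  0.    ] F [ 1.5 -0.1 -0.4] slot x,y,z mm: 10.2 -0.3 -20.3
```

send_rows(moves=[[[-2,-0.4,-1,0,0,0,10],[-2,-0.4,0,0,0,0,10]]])

```text
clock: 7.85
position: [0.5443, -0.1693, 0.1018]
eef_rot: [0.002, 0.321, 0.947, 0.001]
contact_force: [2.3, 0.9, -2.2]
width: 0.247
```

send_rows(moves=[[[-2,-0.4,0,0,0,0,10]]])

```text
clock: 7.98
position: [0.5424, -0.1696, 0.1018]
eef_rot: [0.002, 0.321, 0.947, 0.001]
contact_force: [3.4, 1.6, -2.3]
width: 0.249
```

```bash
python3 st.py
```

```text
p [ 0.5424 -0.1696  0.1018] rot [0.0003 0.0051 0.    ] F [ 3.4  1.6 -2.3] slot x,y,z mm: 5.7 -0.7 -20.8
```

send_rows(moves=[[[-2,-0.2,0,0,0.004,0,10],[-2,-0.2,0,0,0,0,10]]])

```text
clock: 8.22
position: [0.5383, -0.1702, 0.1018]
eef_rot: [0.001, 0.321, 0.947, -0.0]
contact_force: [3.0, -0.1, -3.0]
width: 0.248
```

send_rows(moves=[[[-1.5,-0.2,0,0,0,0,10]]])

```text
clock: 8.35
position: [0.5367, -0.1705, 0.1018]
eef_rot: [0.001, 0.321, 0.947, -0.0]
contact_force: [2.4, 0.2, -1.0]
width: 0.248
```

```bash
python3 st.py
```

```text
p [ 0.5367 -0.1705  0.1018] rot [0.0008 0.0015 0.    ] F [ 2.4  0.2 -1. ] slot x,y,z mm: -0.3 -0.4 -20.8
```

send_rows(moves=[[[0,0.2,-1.5,0,0,0,10],[0,0,-1.5,0,0,0,10]]])

```text
clock: 8.6
position: [0.5369, -0.1708, 0.0994]
eef_rot: [0.001, 0.321, 0.947, -0.0]
contact_force: [3.6, 0.3, 1.1]
width: 0.25
```

send_rows(moves=[[[0,0,-1.5,0,0,0,10]]])

```text
clock: 8.72
position: [0.537, -0.1708, 0.0979]
eef_rot: [0.001, 0.321, 0.947, -0.0]
contact_force: [2.9, 0.2, 1.1]
width: 0.249
```

send_rows(moves=[[[0,0,-1,0,0,0,10]]])

```text
clock: 8.85
position: [0.537, -0.1708, 0.0969]
eef_rot: [0.001, 0.321, 0.947, -0.0]
contact_force: [2.5, -0.5, 0.7]
width: 0.246
```

send_rows(moves=[[[0,0,-1.5,0,0,0,10],[0,0,-1,0,0,0,10]]])

```text
clock: 9.1
position: [0.537, -0.1708, 0.0942]
eef_rot: [0.001, 0.321, 0.947, -0.0]
contact_force: [2.2, -1.1, 1.2]
width: 0.246
```

send_rows(moves=[[[0,0,-1.5,0,0,0,10],[0,0,-1,0,0,0,10]]])

```text
clock: 9.35
position: [0.5371, -0.1708, 0.0916]
eef_rot: [0.001, 0.321, 0.947, -0.0]
contact_force: [3.1, 0.5, 0.9]
width: 0.249
```

```bash
python3 st.py
```

```text
p [ 0.5371 -0.1708  0.0916] rot [0.0017 0.0024 0.    ] F [3.1 0.5 0.9] slot x,y,z mm: 0.1 -0.8 -31.0
```

send_rows(moves=[[[0,0.3,-2,0,0.002,0,10],[0,0,-2,0,0,0,10]]])

```text
clock: 9.6
position: [0.5372, -0.1706, 0.0874]
eef_rot: [0.001, 0.321, 0.947, -0.001]
contact_force: [2.7, -0.5, -0.5]
width: 0.253
```

send_rows(moves=[[[0,0,-2,0,0,0,10],[0,0,-2,0,0,0,10]]])

```text
clock: 9.85
position: [0.5372, -0.1707, 0.0831]
eef_rot: [0.001, 0.321, 0.947, -0.001]
contact_force: [2.4, 0.8, 1.1]
width: 0.251
```

send_rows(moves=[[[0,0,-2,0,0,0,10],[0,0,-2,0,0,0,10]]])

```text
clock: 10.1
position: [0.5373, -0.1707, 0.0789]
eef_rot: [0.001, 0.321, 0.947, -0.001]
contact_force: [2.2, -0.5, -0.0]
width: 0.248
```

```bash
python3 st.py
```

```text
p [ 0.5373 -0.1707  0.0789] rot [0.0021 0.0006 0.    ] F [ 2.2 -0.5 -0. ] slot x,y,z mm: 0.2 -0.8 -43.7
```

Free travel with about 6 mm to go.

send_rows(moves=[[[0,0,-2,0,0,0,10],[0,0,-1.5,0,0,0,10]]])

```text
clock: 10.35
position: [0.5373, -0.1707, 0.0751]
eef_rot: [0.001, 0.321, 0.947, -0.001]
contact_force: [2.8, 0.3, 0.9]
width: 0.246
```

send_rows(moves=[[[0,0,-1,0,0,0,10],[0,0,-0.7,0,0,0,10]]])

```text
clock: 10.6
position: [0.5373, -0.1707, 0.0733]
eef_rot: [0.001, 0.321, 0.947, -0.001]
contact_force: [3.0, 1.1, 1.2]
width: 0.248
```

send_rows(moves=[[[0,0,-0.5,0,0,0,10]]])

```text
clock: 10.72
position: [0.5373, -0.1707, 0.0727]
eef_rot: [0.001, 0.321, 0.947, -0.001]
contact_force: [2.1, -0.6, -0.6]
width: 0.244
```

send_rows(moves=[[[0,0,-0.5,0,0,0,10]]])

```text
clock: 10.85
position: [0.5373, -0.1707, 0.0723]
eef_rot: [0.001, 0.321, 0.947, -0.001]
contact_force: [1.7, -0.3, 1.2]
width: 0.25
```

send_rows(moves=[[[0,0,-0.5,0,0,0,10]]])

```text
clock: 10.98
position: [0.5374, -0.1708, 0.072]
eef_rot: [0.001, 0.321, 0.947, -0.001]
contact_force: [0.8, 0.8, 7.1]
width: 0.249
```

send_rows(moves=[[[0,0,-0.5,0,0,0,10]]])

```text
clock: 11.1
position: [0.5374, -0.1708, 0.072]
eef_rot: [0.001, 0.321, 0.947, -0.001]
contact_force: [0.5, 0.7, 7.0]
width: 0.248
```

send_rows(moves=[[[0,0,-0.4,0,0,0,10]]])

```text
clock: 11.22
position: [0.5375, -0.1708, 0.072]
eef_rot: [0.001, 0.321, 0.947, -0.001]
contact_force: [1.3, 0.1, 5.8]
width: 0.247
```

Firm stop at the expected height, with 7 N. I now release and lift off.

send_rows(moves=[[[0,0,0,0,0,0,45],[0,0,0,0,0,0,45],[0,0,0,0,0,0,45],[0,0,5,0,0,0,45],[0,0,15,0,0,0,45],[0,0,40,0,0,0,45],[0,0,50,0,0,0,45],[0,0,40,0,0,0,45]]])

```text
clock: 12.22
position: [0.5323, -0.1686, 0.2241]
eef_rot: [-0.005, 0.321, 0.947, -0.0]
contact_force: [-0.4, -0.4, 0.1]
width: 0.51
```

send_rows(moves=[[[-30,30,10,0,0,0,45],[-30,40,0,0,0,0,45],[-30,40,0,0,0,0,45],[-20,40,0,0,0,0,45],[0,30,0,0,0,0,45],[0,0,0,0,0,0,45]]])

```text
clock: 12.98
position: [0.4218, 0.0139, 0.2469]
eef_rot: [0.005, 0.322, 0.947, -0.001]
contact_force: [0.7, -0.9, -0.1]
width: 0.508
```

```bash
python3 - <<'E'
from h import *
a=snap("top","t4.png");b=snap("side","s4.png")
A=cv2.resize(a[170:235,340:420],None,fx=5,fy=5,interpolation=cv2.INTER_CUBIC)
D=cv2.resize(b[205:270,290:370],None,fx=5,fy=5,interpolation=cv2.INTER_CUBIC)
cv2.imwrite("pics/m4.png",np.vstack([np.hstack([A,D]),np.hstack([a[150:335,200:600],b[110:295,200:600]])]))
# seated head: expected top-face outline, home pose
for n in("top","side"):print(n,"head top .100",proj(n,[.5374,-.1708,.100]),"underside",proj(n,[.5374,-.1708,.066]))
for n,im in(("top",a),("side",b)):
    c=im.astype(int);m=(c[...,2]>90)&(c[...,1]<.5*c[...,2])&(c[...,0]<.5*c[...,2]);m[:,:300]=0;m[:,400:]=0;ys,xs=np.nonzero(m[:270]);print(n,len(xs),xs.mean(),ys.mean(),xs.min(),xs.max(),ys.min(),ys.max())
E
```

```text
top head top .100 [[380.84805723 206.14738868]] underside [[379.10939275 207.3663414 ]]
side head top .100 [[325.76304764 235.57590194]] underside [[325.67039452 244.33518234]]<stdin>:9: RuntimeWarning: Mean of empty slice.
  ret = ret.dtype.type(ret / rcount)
Traceback (most recent call last):
ValueError: zero-size array to reduction operation minimum which has no identity
```

View pics/m4.png

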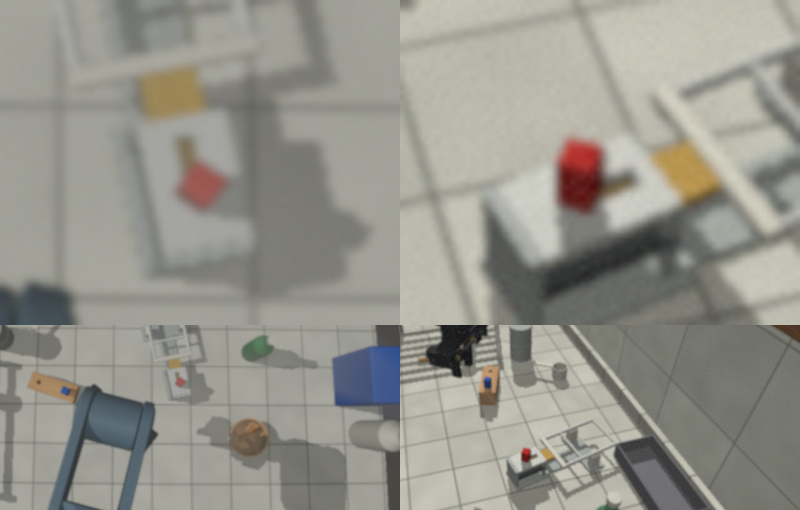

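The final view shows the red head square on the upper ear at the web end of the slot. The head's bottom is at about row 247 in the side view, where the seated height puts it. The rail has been drawn in, and the blue pin and the bystanders in view are in place.

```bash
python3 -c "
from h import *
s=manip.sense();print(s['clock'],s['contact_force'],abs(s['joint_vel']).max());print(ticket.job_done())"
```

```text
13.075 [-0.77005014  0.1787186   0.11520982] 0.02360207865690396
the job is handed in; nothing more can be done
None
```

The red pin now locks the rail to its bracket, and I handed the job in at 13.1 s. I took the pin from the beech block and passed it through the slot and the tongue's eye, which was about 10 mm beyond slot_home. With the pin I drew the rail in to x ≈ 0, which took about 3–4 N, then lowered it through the lower ear. It met a firm stop at the expected height, and the readings around that stop peaked at about 7 N. I then let go and moved the arm clear.

- **Seating:** the last pictures show the head flat on the ear at the web end of the slot. The rail is drawn in, the blue pin is still in its block, and the bystanders in view look unmoved. The bottle, brush and part of the tins were only partly shown or cut off in that picture.
- **Failed check:** my automatic red-pixel check of the head found no pixels in the hazy top view and stopped with an error. I judged the seating from the picture and the stop height instead.
- **Small disagreement:** the two cameras placed the slot 1–2 mm apart. The pin went in freely at the averaged position.

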